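Take the short blank out from under the marking head

ROBOT

A 6-joint arm with a two-finger parallel gripper is mounted at the origin on the work surface. World frame = base frame: x ahead of the robot, y to its left, z up, the work surface at z = 0. Lengths are in mm, angles in degrees, forces in N, time in s.
With the tool pointing down it reaches from about 275 to 975 mm from the base axis. Payload 8.4 kg.
Tool frame: the origin (TCP) lies between the finger pads; the fingertips stand manip.finger_overhang ahead of it and the grasp point (between the pads) lies 5 mm behind it (manip.finger_overhang is the distance from the TCP to the fingertips, in mm); z points along the fingers, y is the line along which they close (so a half turn about z gives the same grasp; the last joint's range is limited). The gripper opens to 92 mm and grips with 3 to 60 N. Pads are 20 mm wide; open, the fingers measure 128 mm over their backs; the gripper's body (75 mm by 189 mm) begins 69 mm behind the grasp point.
Start: joints at [76.639, 20.225, 93.587, -0, 66.188, -0.138], TCP at [142.971, 608.43, 200.883] pointing down, gripper open.
Joint ranges: [-150.9, 150.9], [-52.94, 120.26], [3.33, 152.33], [-74.26, 254.26], [0, 154.13], [-172.89, 172.89]. Speed limits (degrees/s): [127.2, 127.2, 159.86, 180, 180, 180].

INTERFACE

Orientations are given as [roll, pitch, yaw] about the fixed x, y, z axes, in that order (R = Rz(yaw) Ry(pitch) Rx(roll)).
In Python, from plant import manip gives the robot as it stands.
- The arm moves only by the shell command python3 -m pendant 'ROWS' [FORCE]. ROWS is JSON, a list of rows, each a list of 7 numbers: the closure, from -1 (fully open) to 1 (shut), then the shift along the world's x, y, z in cm, then the turn, a rotation vector about the world's x, y, z in degrees. A call has 1 to 12 rows; each row is the pose to reach, as a shift and turn from the pose commanded when the call began; what a row does not reach only later rows make up. A row lasts 1/8 s, in which the tool goes at most 62.5 mm and 10.7 degrees, less where a joint would pass 70% of its speed; a pose out of reach is approached as far as the arm can. A call with a gripper value outside its range is refused whole. The fingers move at their own pace and stop on an object; FORCE is the grip in N (left out, the last holds). Time passes only in rows, so rows that repeat a pose let the fingers close. It gives the time, the measured TCP pose, the force, the opening and the grip force at its end, in the units of the state.
- manip.observe(): the state, without advancing time (a new reading comes with each control period).
- manip.grab_frame(name): name is "scene" or "top" or "wrist"; returns the picture (480x640x3 uint8, blue, green, red); there is no depth.
- manip.camera_model(name): a dict with "fx", "fy", "cx", "cy" (pixels), "k1" (the pictures are not rectified: a ray, as slopes to the right and down, at radius r is drawn at 1 + k1 r^2 times it, then the intrinsics apply), "eye" and "attitude" of the camera in the world. Camera axes: x right, y up, looking along -z (the intrinsics and any distortion apply to the point x, -y, -z); pixel columns grow to the right and rows downward; lengths in mm; the calibration is good to about 2 mm. A picture is of the moment at which its call begins: read the wrist's pose just before it. camera_model takes no time and is no camera call; for the wrist camera it gives the pose at the moment of the call.
- manip.hand_in(): hands the job in; it is judged then, once.
Trained networks look in the newest picture that a camera, given by its name, has taken for a name from the list of things; names that differ only in an ending like _2 or _b are one class to them, and where a whole thing is asked for, a point or a joint stands for the part that bears it (a point fixed in the world has none). Each returns a list of dicts, best first, with "confidence" (0 to 1); they miss things now and then, are a little off and sometimes report something else, mostly with a low value. They report only what shows in the picture. A call takes as long as a camera call.
- manip.masks_of(label, camera): "region" (480x640 bool, what is visible of it) and "xy" ([column, row] in pixels, amid what is visible of it).
- manip.pinpoint(label, camera): "xy" ([column, row] in pixels: a listed point, or the origin of a listed thing).
The state is a dict: "time_s": time; "joint_positions": joint angles; "joint_velocities": joint speeds; "tau": joint torques, N m; "eef_pos": TCP position; "tool_rot": TCP orientation; "contact_force": force on the tool from outside, world axes, zero at the start; "torque": the same for the moment, N m; "width": finger opening in mm; "gripper_force": force on a finger pad.
Only numpy, scipy, OpenCV 4.12 (cv2) and the standard library are available. Lean on these libraries where they do the work, as an engineer would, in place of code of your own. Each camera call takes 0.05 s, during which the arm holds its last target. There are 200 camera calls.

TASK

One of the four brass blanks lying side by side under the laser marking head was cut short. Slide the amber guard fully open, take the short blank out and lay it in the steel scrap tray, then slide the guard fully shut again. Leave the three full-length blanks lying as they are, and do not bump the marking head.

Things in the scene. Friction and masses are not known exactly. Their poses are not given: they have to be found in the camera images.
- marker: the marking station, fixed; origin at table height, x away from the robot into the machine, y left along the guard's track, z up. In mm in this frame: bed top z = 30; track along y at x = -110, 20 wide, top at z = 36; blanks near x = -50, 52 apart in y, from -115 to 70; clear side wall at y = -234, top z = 170, x -95 to 145; column and controller behind the track at y above 235
- guard (a joint): the guard's slide along the station's y, m: 0 fully shut, 0.39 fully open (to the left, +y), a stop at each end; starts 0 to 0.05. It stays where left; friction about 1.5 N. An upright amber panel in an aluminium frame, 400 mm wide, 8 mm thick, z = 37 to 190 in the station's frame; shut it covers y = -215 to 185, fully open it leaves y = -215 to 175 free
- guard_handle (a point): centre of the top face of the guard's pull, 207 mm above the table: an upright black bar 18 mm wide (station y), 22 mm deep (x), 75 mm tall, its axis 37 mm in front of the panel (robot's side), 15 mm from the panel's right-hand (-y) end. Pinch its upper part from above, a finger on either side in y. The panel's top is 17 mm lower than this point
- head: the marking head, a slim black beam fixed over the blanks: 60 mm deep (x), 420 long (y), 90 tall, axes as the station's, origin at the centre of its underside, 200 mm above the table, 170 above the bed; a lens of radius 22 mm hangs 15 mm lower at y = -62 mm; at y = 140 to 300 a housing, 120 deep behind it. The blanks lie under it: reach them from the robot's side, the tool leaning about 35 degrees
- head_lip (a point): middle of the head's lower front edge (the edge runs along the station's y); the blanks' centres lie about 25 mm further in (+x) than this edge and 170 mm lower
- short: the short blank: like the others, but 30 mm long (its x), 18 mm wide (its y), 22 mm tall; 65 to 135 g. Origin at the centre of its underside; it lies flat on the bed, length roughly along the station's x (within 0.15 rad)
- blank_a: brass bar blank 48 mm long (its x), 18 mm wide (its y), 22 mm tall, full length, two dark hole marks on top; origin at the centre of its underside. It lies flat on the bed with its length roughly along the station's x (within 0.15 rad)
- blank_b: brass bar blank 48 mm long (its x), 18 mm wide (its y), 22 mm tall, full length, two dark hole marks on top; origin at the centre of its underside. It lies flat on the bed with its length roughly along the station's x (within 0.15 rad)
- blank_c: brass bar blank 48 mm long (its x), 18 mm wide (its y), 22 mm tall, full length, two dark hole marks on top; origin at the centre of its underside. It lies flat on the bed with its length roughly along the station's x (within 0.15 rad)
- tray: open steel scrap tray, fixed on the table to the right of the station: 150 mm (its x) by 130 mm (its y), 28 mm tall, walls and floor 4 mm thick; origin at the centre of its underside. A small loose spacer ring (28 mm across, 6 mm thick) already lies in it, near its far left (+x, +y) corner

How it is judged:
By the outcome, as a careful person would: the job done as asked, in the order asked, and still so for the second after the job is handed in, with the robot touching nothing.
It also fails if it takes over 72 s, if anything falls off the work surface, if the arm or the gripper's body presses on something with over 40 N, if the wrist force passes 120 N, or if a joint passes its speed limit or range.

## Working session

There is one attempt and no reset: what is moved stays moved. The work goes in short steps, Python scripts to look and compute and a shell command to move; the robot and the scene stay as the last step left them, time stands still between calls to the robot, and variables do not carry over. Pictures are saved under pics/ and viewed, at most 10 in all, crops included, and the job is handed in when it is done.

```bash
ls; mkdir -p pics
cat > h.py <<'E'
import numpy as np, cv2
from plant import manip
from scipy.spatial.transform import Rotation as R
def cam(n):
    return manip.camera_model(n)
def ray(m,xy):
    d=np.array([(xy[0]-m['cx'])/m['fx'],(xy[1]-m['cy'])/m['fy']]);u=d.copy()
    for _ in range(20): u=d/(1+m['k1']*(u@u))
    A=np.array(m['attitude'])
    M=A if A.shape==(3,3) else R.from_euler('xyz',A,degrees=True).as_matrix()
    return np.array(m['eye']),M@np.array([u[0],-u[1],-1])
def onz(m,xy,z):
    e,d=ray(m,xy); return e+d*(z-e[2])/d[2]
E
python3 - <<'E'
from h import *
print(manip.observe()); print(manip.finger_overhang)
ims=[]
for n in ['scene','top']:
    print(n,cam(n)); im=manip.grab_frame(n); cv2.imwrite(f'pics/{n}0.png',im)
    for l in ['marker','guard_handle','head','head_lip','short','blank_a','tray']:
        for d in manip.pinpoint(l,n)[:4]: print(n,l,np.round(d['xy'],1),round(d['confidence'],2))
E
```

```text
pics
{'time_s': 0.0, 'joint_positions': array([ 7.66399837e+01,  2.02625792e+01,  9.36291482e+01, -4.76085472e-04,
        6.61890946e+01, -1.38306763e-01]), 'joint_velocities': array([-0.07510061, -0.06998533,  0.01303502, -0.05476389, -0.00994487,
       -0.04802022]), 'tau': array([ 4.44004778e-03, -5.93860531e+01, -3.34211147e+01,  7.01248320e-02,
        2.35352194e-02, -1.70903349e-04]), 'eef_pos': array([142.8393332 , 607.91750291, 200.16217386]), 'tool_rot': array([-1.79919177e+02,  2.40192936e-04,  1.66778483e+02]), 'contact_force': array([-0.14631426,  0.07866714,  0.26185473]), 'torque': array([ 0.01102497, -0.01211983,  0.01581966]), 'gripper_force': 0.0, 'width': 92.1087941300999}
14.0
scene {'fx': 488.3882954192177, 'fy': 488.3882954192177, 'cx': 317.00887933628815, 'cy': 239.85467313506112, 'k1': -0.006992869540130499, 'eye': array([ 826.65950075, -570.6623527 ,  591.66973232]), 'attitude': array([49.77922299,  0.76643953, 29.37691834])}
scene marker [422.  256.4] 0.92
scene guard_handle [281.6 194. ] 0.88
scene head [420.8 145.2] 0.76
scene short [398.9 233. ] 0.82
scene short [421.3 259.7] 0.73
scene blank_a [382.7 251.8] 0.73
scene blank_a [412.4 219.4] 0.63
scene blank_a [370.9 265.9] 0.53
scene tray [180.9 399.8] 0.94
top {'fx': 556.2468587664306, 'fy': 556.2468587664306, 'cx': 317.42214626097586, 'cy': 245.26845029624283, 'k1': -0.13631658812836064, 'eye': array([ 364.2373104 ,  -82.18865907, 1218.78070889]), 'attitude': array([  9.83837391,  -0.84197   , -90.6986576 ])}
top marker [237.8 203.2] 0.83
top guard_handle [324.2 265.2] 0.6
top head [199.4 203.3] 0.92
top head_lip [231.  218.3] 0.79
top short [232.  221.7] 0.7
top short [255.3 225.2] 0.67
top blank_a [208.4 223.2] 0.65
top blank_a [277.  226.2] 0.6
top blank_a [254.3 227.4] 0.44
top tray [428.7 287.2] 0.58
```

View pics/scene0.png

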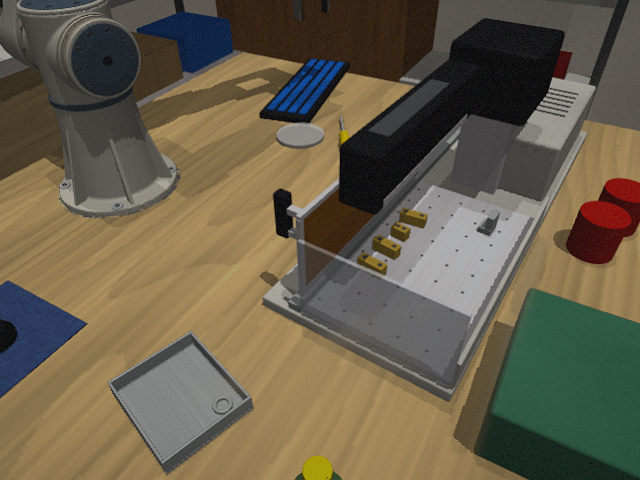

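View pics/top0.png

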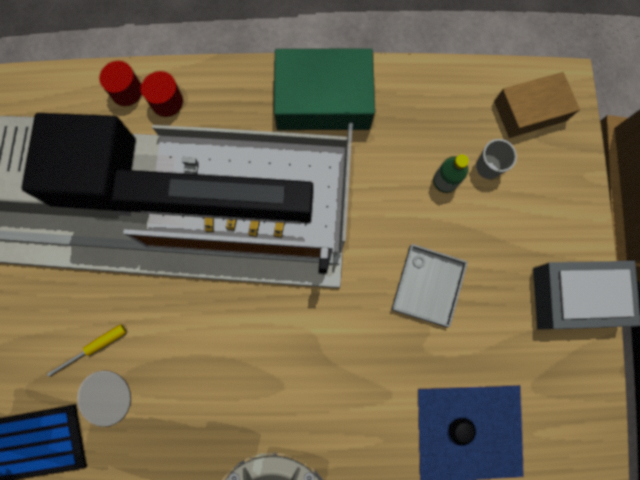

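Run:
```python
from h import *
s,t=cam('scene'),cam('top')
for n,m,xy,z in [('handle s',s,(281.6,194),207),('handle t',t,(324.2,265.2),207),('tray s',s,(180.9,399.8),0),('tray t',t,(428.7,287.2),0),('marker s',s,(422,256.4),0),('marker t',t,(237.8,203.2),0),('head s',s,(420.8,145.2),200),('head t',t,(199.4,203.3),200),('lip t',t,(231,218.3),200)]+[('bl s',s,p,30) for p in [(398.9,233),(421.3,259.7),(382.7,251.8),(412.4,219.4),(370.9,265.9)]]+[('bl t',t,p,30) for p in [(232,221.7),(255.3,225.2),(208.4,223.2),(277,226.2),(254.3,227.4)]]:
    print(n,np.round(onz(m,xy,z)))
```

```text
handle s [ 508. -115.  207.]
handle t [ 502. -111.  207.]
tray s [ 479. -346.    0.]
tray t [ 479. -348.    0.]
marker s [665.  85.   0.]
marker t [673.  76.   0.]
head s [626. 115. 200.]
head t [623. 123. 200.]
lip t [594.  62. 200.]
bl s [615.  92.  30.]
bl s [675.  43.  30.]
bl s [610.  31.  30.]
bl s [622. 141.  30.]
bl s [607. -11.  30.]
bl t [624.  84.  30.]
bl t [616.  33.  30.]
bl t [622. 136.  30.]
bl t [613. -14.  30.]
bl t [611.  35.  30.]
```

The short blank is the second from the left: top view at about (231,223), scene view at about (400,231). The handle is at its right end, near (324,262) in the top view, and the guard is about shut. The ring lies in the tray's far-left corner at (418,262) in the top view. Next I'll refine the station's yaw.

Run:
```python
from h import *
t=cam('top'); manip.grab_frame('top')
r=manip.masks_of('head','top')[0]['region']
P=np.array([onz(t,(c,np.where(r[:,c])[0].max()),200) for c in range(160,300)])
p=np.polyfit(P[:,1],P[:,0],1); print('head',p,np.degrees(np.arctan(p[0])),np.abs(P[:,0]-np.polyval(p,P[:,1])).max())
for l in ['guard','guard_handle','tray']:
  for d in manip.masks_of(l,'top')[:2]:
    r=d['region']; ys,xs=np.where(r); print(l,d['confidence'],xs.min(),xs.max(),ys.min(),ys.max(),r.sum())
    if l=='guard':
        cs=range(160,300); P=np.array([onz(t,(c,np.where(r[:,c])[0].min()),190) for c in cs if r[:,c].any()])
        p=np.polyfit(P[:,1],P[:,0],1); print(p,np.degrees(np.arctan(p[0])))
    if l=='tray':
        b=cv2.minAreaRect(np.argwhere(r)[:,::-1].astype(np.float32)); print(b); print(np.round([onz(t,q,28) for q in cv2.boxPoints(b)]))
```

```text
head [8.95997378e-02 5.86466014e+02] 5.120014678211215 1.954022077081504
guard 0.95 123 332 229 274 3428
[7.80979429e-02 5.55015522e+02] 4.46561820612297
guard_handle 0.58 123 331 230 273 3356
tray 0.82 391 467 244 327 4127
((429.7110595703125, 285.46331787109375), (61.39665985107422, 69.82553100585938), 16.699243545532227)
[[ 428. -257.   28.]
 [ 573. -306.   28.]
 [ 533. -435.   28.]
 [ 388. -383.   28.]]
```

```bash
python3 -m pendant '[[-1,0,0,7,0,0,0],[-1,3,-6,8,0,0,2],[-1,6,-12,8,0,0,4],[-1,9,-18,8,0,0,6],[-1,12,-24,8,0,0,8.4],[-1,15,-30,8,0,0,8.4],[-1,18,-36,8,0,0,8.4],[-1,21,-42,8,0,0,8.4],[-1,24,-48,8,0,0,8.4],[-1,27,-54,8,0,0,8.4],[-1,30,-60,8,0,0,8.4],[-1,33,-66,8,0,0,8.4]]' 20
python3 - <<'E'
from h import *
o=manip.observe();w=cam('wrist'); print(o['eef_pos'],o['tool_rot'],w)
cv2.imwrite('pics/w1.png',manip.grab_frame('wrist'))
for d in manip.pinpoint('guard_handle','wrist'): print(d, onz(w,d['xy'],207))
E
```

```text
time_s: 2.55
eef_pos: [450.2, -6.8, 281.3]
tool_rot: [180.0, 0.1, 175.2]
contact_force: [0.4, 0.2, -0.3]
width: 91.8
gripper_force: 0.0
[450.23436003  -6.75148433 281.28241901] [1.79982749e+02 6.69072030e-02 1.75154826e+02] {'fx': 336.40295210250406, 'fy': 336.40295210250406, 'cx': 318.7985641845987, 'cy': 240.59474259305355, 'k1': -0.055433766212613894, 'eye': array([384.06862766,  -1.36636544, 464.88893402]), 'attitude': array([-1.37302216e+01, -4.51892792e-02,  8.51454664e+01])}
```

View pics/w1.png

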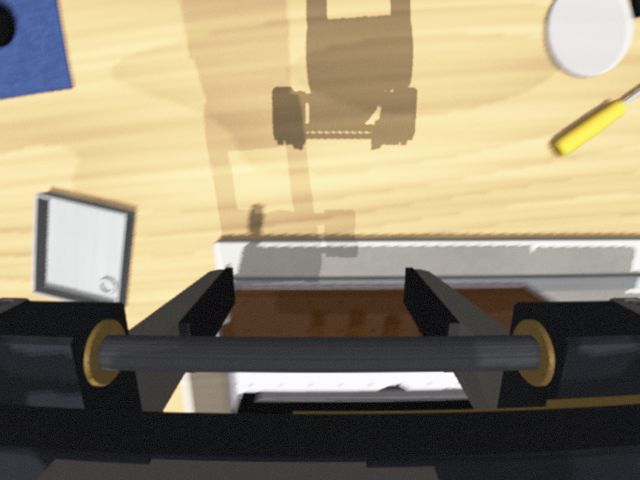

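The wrist view shows the station's front track and panel at rows 240–330. The handle is hidden behind the left finger, and the tray sits at (85,245). Approaching the handle with the top/scene estimate.

```bash
python3 -m pendant '[[-1,3,-5,0,0,0,0],[-1,5.5,-10.5,0,0,0,0],[-1,5.5,-10.5,0,0,0,0],[-1,5.5,-10.5,0,0,0,0]]'
python3 - <<'E'
from h import *
s,t=cam('scene'),cam('top')
for n,m in [('scene',s),('top',t)]:
    manip.grab_frame(n)
    for d in manip.pinpoint('guard_handle',n): print(n,d, onz(m,d['xy'],207))
w=cam('wrist');cv2.imwrite('pics/w2.png',manip.grab_frame('wrist'))
for d in manip.pinpoint('guard_handle','wrist'): print(d, onz(w,d['xy'],207))
E
```

```text
time_s: 3.15
eef_pos: [504.0, -109.0, 280.6]
tool_rot: [180.0, -0.1, 175.1]
contact_force: [0.0, -0.1, 0.6]
width: 91.9
gripper_force: 0.0
scene {'xy': [281.7, 191.8], 'confidence': 0.86} [ 505.60002026 -110.3790549   207.        ]
top {'xy': [326.0, 261.3], 'confidence': 0.94} [ 509.47240516 -114.59738388  207.        ]
{'xy': [316.4, 246.1], 'confidence': 0.96} [ 505.00526484 -110.4416754   207.        ]
```

View pics/w2.png

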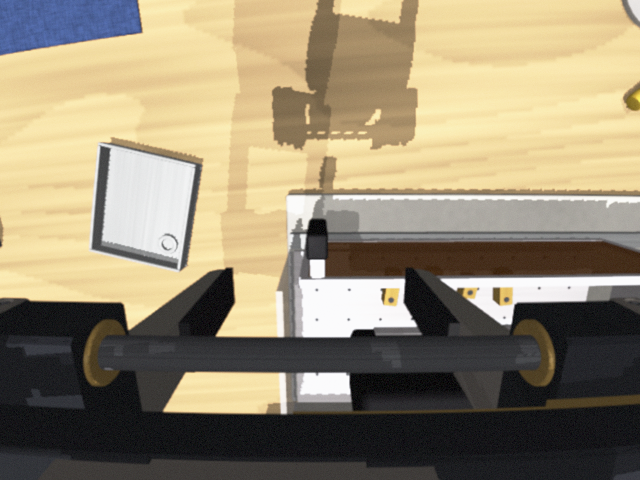

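The wrist view has the handle centred between the fingers at about (317,238), which puts it at world (505,-110). The tray is at (147,207) with the ring at (168,242). Descend and pinch.

```bash
python3 -m pendant '[[-1,0.1,0,-4,0,0,0],[-1,0.1,0,-8,0,0,0],[-1,0.1,0,-9.8,0,0,0],[-1,0.1,0,-9.8,0,0,0],[1,0.1,0,-9.8,0,0,0],[1,0.1,0,-9.8,0,0,0],[1,0.1,0,-9.8,0,0,0],[1,0.1,0,-9.8,0,0,0],[1,0.1,0,-9.8,0,0,0],[1,0.1,0,-9.8,0,0,0]]' 25
```

```text
time_s: 4.7
eef_pos: [505.5, -109.7, 182.9]
tool_rot: [180.0, -0.0, 175.2]
contact_force: [-0.1, -0.5, 0.2]
width: 34.1
gripper_force: 0.0
```

```bash
python3 -m pendant '[[1,0,0,0,0,0,0],[1,0,0,0,0,0,0],[1,0,0,0,0,0,0],[1,0,0,0,0,0,0],[1,0.17,2,0,0,0,0],[1,0.4,5,0,0,0,0],[1,0.7,8,0,0,0,0],[1,0.9,11,0,0,0,0],[1,1.15,14,0,0,0,0],[1,1.4,17,0,0,0,0],[1,1.6,19,0,0,0,0],[1,1.7,20,0,0,0,0]]'
```

```text
time_s: 6.2
eef_pos: [521.5, 91.1, 182.8]
tool_rot: [-180.0, -0.1, 175.2]
contact_force: [-6.0, -1.5, 5.6]
width: 17.9
gripper_force: 25.0
```

```bash
python3 -m pendant '[[1,0.1,3,0,0,0,0],[1,0.3,6,0,0,0,0],[1,0.5,9,0,0,0,0],[1,0.75,12,0,0,0,0],[1,1.0,15,0,0,0,0],[1,1.2,17,0,0,0,0],[1,1.3,18,0,0,0,0],[1,1.35,18.6,0,0,0,0],[1,1.35,18.6,0,0,0,0]]'
```

```text
time_s: 7.32
eef_pos: [536.2, 276.4, 182.9]
tool_rot: [180.0, 0.0, 175.2]
contact_force: [0.4, 0.8, -0.4]
width: 17.4
gripper_force: 25.0
```

Nudge on until the stop shows in the force.

```bash
python3 -m pendant '[[1,0.04,0.5,0,0,0,0],[1,0.06,0.8,0,0,0,0],[1,0.06,0.8,0,0,0,0],[1,0.06,0.8,0,0,0,0]]'
```

```text
time_s: 7.82
eef_pos: [536.0, 276.5, 182.7]
tool_rot: [-179.3, -0.1, 175.2]
contact_force: [0.3, -31.2, 11.4]
width: 17.7
gripper_force: 25.0
```

Fully open: hit the stop with 31 N at (536,276). The track slope gives a station yaw of -4.5°. Release, rise, retreat, then lean the tool to look at the blanks.

```bash
python3 -m pendant '[[1,-0.06,-0.8,0,0,0,0],[-1,-0.06,-0.8,0,0,0,0],[-1,-0.06,-0.8,0,0,0,0],[-1,-0.06,-0.8,0,0,0,0],[-1,-0.06,-0.8,0,0,0,0],[-1,-0.06,-0.8,0,0,0,0],[-1,-0.06,-0.8,0,0,0,0],[-1,-0.06,-0.8,5,0,0,0],[-1,-0.06,-0.8,10,0,0,0],[-1,-3,-3,10,0,0,0],[-1,-6,-7,10,0,0,0],[-1,-6,-12,10,0,0,0]]' && python3 -m pendant '[[0.35,0,-5,0,-0.8,-10,0],[0.35,2,-7,-3,-1.6,-20,0],[0.35,3,-7,-6,-2.4,-30,0],[0.35,5,-7,-9,-2.8,-34.9,0],[0.35,5,-7,-11,-2.8,-34.9,0],[0.35,5,-7,-11,-2.8,-34.9,0],[0.35,5,-7,-11,-2.8,-34.9,0],[0.35,5,-7,-11,-2.8,-34.9,0]]'
python3 - <<'E'
from h import *
o=manip.observe();w=cam('wrist'); print(o['eef_pos'],o['tool_rot'],w['eye'],w['attitude'])
im=manip.grab_frame('wrist');cv2.imwrite('pics/w3.png',im)
for l in ['short','blank_a','head_lip']:
  for d in manip.masks_of(l,'wrist')+manip.pinpoint(l,'wrist'): print(l,d['xy'],round(d['confidence'],2), onz(w,d['xy'],200 if 'lip' in l else 30))
E
```

```text
time_s: 9.32
eef_pos: [474.9, 163.8, 283.1]
tool_rot: [180.0, -0.0, 175.3]
contact_force: [0.5, -0.4, 0.1]
width: 91.8
gripper_force: 0.0
time_s: 10.32
eef_pos: [527.6, 94.5, 174.4]
tool_rot: [179.8, 35.1, 175.1]
contact_force: [-0.1, -1.1, 0.5]
width: 29.6
gripper_force: 0.0
[527.55720945  94.52418703 174.35545641] [179.7692217   35.12530279 175.06067973] [368.17442613 107.3815318  286.57802851] [-48.78521754  -0.21467142  85.18362466]
short [316.4, 223.4] 0.68 [631.47980317  83.52707721  30.        ]
short [317.2, 212.7] 0.83 [615.38167395  85.81954675  30.        ]
blank_a [214.1, 222.1] 0.82 [619.48294293 -27.68759938  30.        ]
blank_a [361.0, 222.3] 0.78 [634.01587461 132.18201822  30.        ]
blank_a [267.8, 220.1] 0.66 [621.71835454  31.55827636  30.        ]
blank_a [363.3, 216.1] 0.77 [624.69554602 134.55034889  30.        ]
blank_a [218.7, 215.1] 0.58 [609.5017399  -19.36688234  30.        ]
head_lip [319.5, 389.6] 0.87 [648.9296458   84.61966242 200.        ]
head_lip [276.4, 363.6] 0.73 [590.56875141  60.05474336 200.        ]
head_lip [316.1, 224.6] 0.51 [457.64795945  99.16457186 200.        ]
```

View pics/w3.png

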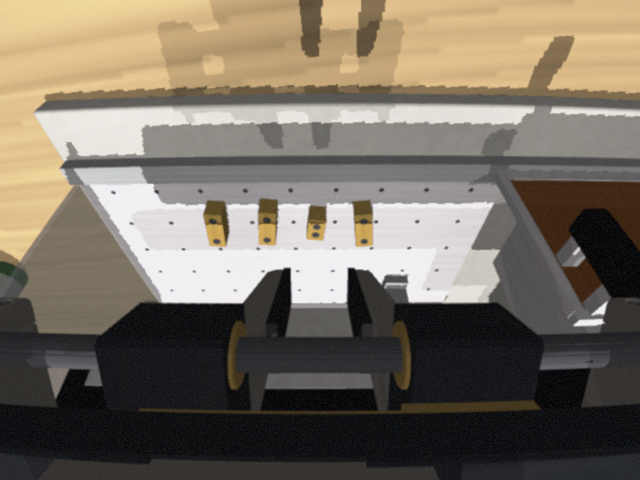

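The short blank is at about (316,223), between full ones at (268,222) and (363,223). The fingers are open at 30 mm. Measuring the blank's extents by colour.

Run:
```python
from h import *
w=cam('wrist');im=cv2.imread('pics/w3.png');hsv=cv2.cvtColor(im,cv2.COLOR_BGR2HSV)
m=((hsv[...,1]>110)&(hsv[...,0]>10)&(hsv[...,0]<32)).astype(np.uint8); m[:190]=0;m[260:]=0;m[:,:190]=0;m[:,400:]=0
m=cv2.morphologyEx(m,cv2.MORPH_CLOSE,np.ones((5,5)))
n,L,S,C=cv2.connectedComponentsWithStats(m)
for i in range(1,n):
    if S[i,4]<100: continue
    ys,xs=np.where(L==i); y0,y1=ys.min(),ys.max()+1
    mid=lambda y:(xs[ys==y].min()+xs[ys==y].max()+1)/2
    wd=lambda y:(xs[ys==y].max()+1-xs[ys==y].min())
    a=onz(w,(mid(y0+1),y0),30);b=onz(w,(mid(y1-2),y1),52)
    print(S[i],'near',a.round(1),'far',b.round(1),'len',np.hypot(*(b-a)[:2]).round(1),'centre',((a+b)/2).round(1),'ang',np.degrees(np.arctan2(*(b-a)[1::-1])).round(1))
    print([ (y-y0,float(np.round(onz(w,(mid(y),y),52)[1],1)),int(wd(y))) for y in range(y0+12,y1-1,4)])
```

```text
[259 199  18  46 743] near [589.5  37.3  30. ] far [634.8  30.5  52. ] len 45.9 centre [612.2  33.9  41. ] ang -8.6
[(np.int64(12), 40.8, 18), (np.int64(16), 39.8, 18), (np.int64(20), 38.2, 17), (np.int64(24), 37.1, 17), (np.int64(28), 36.0, 17), (np.int64(32), 34.8, 17), (np.int64(36), 33.1, 16), (np.int64(40), 31.9, 16), (np.int64(44), 31.1, 15)]
[204 201  24  45 852] near [587.4 -15.6  30. ] far [631.8 -23.1  52. ] len 45.1 centre [609.6 -19.4  41. ] ang -9.5
[(np.int64(12), -10.4, 21), (np.int64(16), -12.0, 21), (np.int64(20), -13.3, 22), (np.int64(24), -14.6, 21), (np.int64(28), -15.4, 21), (np.int64(32), -16.7, 20), (np.int64(36), -18.6, 18), (np.int64(40), -21.1, 17)]
[354 201  18  45 714] near [600.5 132.5  30. ] far [645.5 133.8  52. ] len 45.1 centre [623.  133.2  41. ] ang 1.6
[(np.int64(12), 132.0, 17), (np.int64(16), 132.1, 17), (np.int64(20), 132.1, 17), (np.int64(24), 132.2, 17), (np.int64(28), 132.3, 17), (np.int64(32), 132.9, 16), (np.int64(36), 133.0, 16), (np.int64(40), 133.7, 15)]
[307 207  18  33 510] near [604.9  86.7  30. ] far [631.3  82.3  52. ] len 26.7 centre [618.1  84.5  41. ] ang -9.5
[(np.int64(12), 86.6, 16), (np.int64(16), 85.6, 17), (np.int64(20), 85.1, 17), (np.int64(24), 84.1, 16), (np.int64(28), 82.5, 16)]
```

```bash
python3 -m pendant '[[0.35,0,0.5,0,0,0,-4.5],[0.35,2,0.3,-3,0,0,-4.5],[0.35,4,0,-6,0,0,-4.5],[0.35,6.2,-0.5,-9.1,0,0,-4.5],[0.35,6.2,-0.5,-9.1,0,0,-4.5],[0.35,6.2,-0.5,-9.1,0,0,-4.5]]'
python3 - <<'E'
from h import *
o=manip.observe();w=cam('wrist'); print(o['eef_pos'],o['tool_rot'])
im=manip.grab_frame('wrist')
hsv=cv2.cvtColor(im,cv2.COLOR_BGR2HSV)
m=((hsv[...,1]>110)&(hsv[...,0]>10)&(hsv[...,0]<32)).astype(np.uint8)
m=cv2.morphologyEx(m,cv2.MORPH_CLOSE,np.ones((5,5)))
n,L,S,C=cv2.connectedComponentsWithStats(m)
print([(S[i].tolist(),C[i].round().tolist()) for i in range(1,n) if S[i,4]>150])
P=R.from_euler('xyz',o['tool_rot'],degrees=True).as_matrix()
print('tool y',P[:,1],'z',P[:,2])
for d in manip.masks_of('short','wrist'):
    r=d['region'];ys,xs=np.where(r);print(d['confidence'],xs.min(),xs.max(),ys.min(),ys.max())
for d in manip.pinpoint('short','wrist'): print(d,onz(w,d['xy'],30))
cv2.imwrite('pics/w4.png',im[120:420,120:520])
E
```

```text
time_s: 11.42
eef_pos: [590.2, 90.6, 91.0]
tool_rot: [-179.9, 34.1, 170.7]
contact_force: [-0.6, 0.5, -0.7]
width: 30.5
gripper_force: 0.0
[590.22308801  90.60089235  91.02530106] [-179.93753049   34.05432045  170.70037876]
[([611, 168, 29, 31, 468], [630.0, 179.0]), ([368, 211, 30, 64, 1375], [383.0, 242.0]), ([232, 217, 33, 62, 1531], [249.0, 246.0]), ([158, 223, 44, 60, 1760], [181.0, 252.0]), ([305, 223, 24, 46, 929], [317.0, 244.0]), ([226, 320, 20, 70, 745], [234.0, 356.0]), ([392, 320, 24, 70, 761], [403.0, 355.0]), ([139, 400, 401, 19, 2190], [393.0, 409.0])]
tool y [ 1.62199721e-01  9.86757536e-01 -9.03319986e-04] z [ 0.5524422  -0.09156695 -0.82850655]
0.55 304 329 222 269
0.35 366 398 209 275
{'xy': [317.7, 234.8], 'confidence': 0.55} [619.12627387  84.80968976  30.        ]
```

View pics/w4.png

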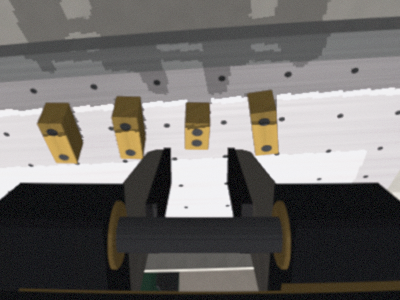

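The short blank sits at full-frame (317,244), upright in the picture and centred between the fingertips (about 285 and 350). Its neighbours at (249,246) and (383,242) clear the fingers. Go in and grip.

```bash
python3 -m pendant '[[0.35,0.8,-0.2,-1.3,0,0,0],[0.35,1.6,-0.3,-2.7,0,0,0],[0.35,2.2,-0.5,-3.9,0,0,0],[0.35,2.2,-0.5,-4,0,0,0],[0.35,2.2,-0.5,-4,0,0,0]]' && python3 -m pendant '[[1,0,0,0,0,0,0],[1,0,0,0,0,0,0],[1,0,0,0,0,0,0],[1,0,0,0,0,0,0],[1,0,0,0,0,0,0]]' 25
```

```text
time_s: 12.2
eef_pos: [616.6, 87.7, 63.3]
tool_rot: [-179.7, 32.5, 170.6]
contact_force: [0.0, -0.0, -0.3]
width: 29.7
gripper_force: 0.0
time_s: 12.82
eef_pos: [616.9, 88.0, 63.8]
tool_rot: [-179.8, 32.5, 170.6]
contact_force: [0.1, -0.4, -0.2]
width: 0.2
gripper_force: 0.0
```

Run:
```python
from h import *
o=manip.observe();w=cam('wrist'); print(o['joint_positions'].round(1))
im=manip.grab_frame('wrist'); cv2.imwrite('pics/w5.png',im[120:420,120:520])
for d in manip.pinpoint('short','wrist'): print(d,onz(w,d['xy'],30))
```

```text
[ 16.1  21.7 124.5 -74.2  14.1   5.6]
{'xy': [314.5, 238.6], 'confidence': 0.68} [619.42650511  84.4239863   30.        ]
```

View pics/w5.png

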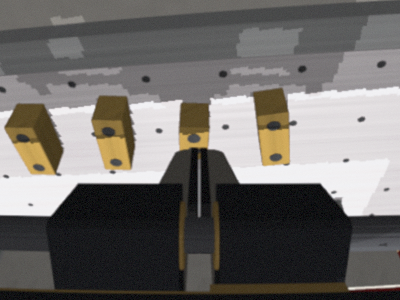

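The fingers closed empty just short of the blank. The blank is undisturbed at frame (314,239). Joint 4 is at its limit and joint 5 is nearly straight, so I need a smaller lean and less yaw. I'll back off, reopen, lean about 29°, and check the joints.

```bash
python3 -m pendant '[[1,-1.2,0.2,1.8,0,0,0],[1,-2.4,0.3,3.5,0,0,2],[0.35,-2.4,0.3,3.5,0.3,3.5,4.5],[0.35,-2.4,0.3,3.5,0.3,3.5,4.5],[0.35,-2.4,0.3,3.5,0.3,3.5,4.5],[0.35,-2.4,0.3,3.5,0.3,3.5,4.5],[0.35,-2.4,0.3,3.5,0.3,3.5,4.5]]';python3 - <<'E'
from h import *
o=manip.observe(); print(o['joint_positions'].round(1),o['eef_pos'],o['tool_rot'])
w=cam('wrist'); manip.grab_frame('wrist')
for l in('short','head_lip'):
  for d in manip.pinpoint(l,'wrist'): print(l,d,onz(w,d['xy'],30 if l=='short' else 200))
E
```

```text
time_s: 13.8
eef_pos: [592.5, 90.9, 98.3]
tool_rot: [-179.6, 29.0, 175.2]
contact_force: [0.2, 0.1, -0.5]
width: 29.9
gripper_force: 0.0
[ 14.6  15.7 124.3 -38.2  15.8 -35.8] [592.46452228  90.88973323  98.343783  ] [-179.56021111   29.00259667  175.22123152]
short {'xy': [316.1, 235.8], 'confidence': 0.86} [621.58070319  85.66996511  30.        ]
```

```bash
python3 -m pendant '[[0.35,0.4,-0.5,-1.2,0,0,0],[0.35,1,-0.5,-2.4,0,0,0],[0.35,1.6,-0.6,-3.6,0,0,0],[0.35,2.2,-0.6,-4.8,0,0,0],[0.35,2.2,-0.6,-4.8,0,0,0],[0.35,2.2,-0.6,-4.8,0,0,0]]'; python3 -c "
from h import *
o=manip.observe(); print(o['joint_positions'].round(1))"
```

```text
time_s: 14.7
eef_pos: [614.7, 85.0, 50.9]
tool_rot: [-179.6, 29.0, 175.2]
contact_force: [-0.3, -0.4, 0.1]
width: 29.9
gripper_force: 0.0
[ 13.1  22.5 123.3 -54.5  11.  -20.2]
```

```bash
python3 -m pendant '[[1,0,0,0,0,0,0],[1,0,0,0,0,0,0],[1,0,0,0,0,0,0],[1,0,0,0,0,0,0]]' 25 && python3 -m pendant '[[1,-0.3,0,0.5,0,0,0],[1,-0.8,0.1,1.5,0,0,0],[1,-1.6,0.1,3,0,0,0],[1,-2.6,0.2,4.8,0,0,0]]'
```

```text
time_s: 15.2
eef_pos: [614.9, 85.0, 50.8]
tool_rot: [-179.6, 29.0, 175.2]
contact_force: [0.7, 0.5, 0.2]
width: -0.0
gripper_force: 0.0
time_s: 15.7
eef_pos: [588.2, 87.0, 99.1]
tool_rot: [-179.6, 29.0, 175.2]
contact_force: [0.2, 0.1, 0.7]
width: 0.1
gripper_force: 0.0
```

Run:
```python
from h import *
from scipy.optimize import least_squares
w=cam('wrist');im=manip.grab_frame('wrist'); cv2.imwrite('pics/w6.png',im[120:420,120:520])
for d in manip.pinpoint('short','wrist'): print('w',d,onz(w,d['xy'],30))
s=manip.camera_model('scene');manip.grab_frame('scene')
for l in ('short','blank_a'):
  for d in manip.pinpoint(l,'scene'): print('s',l,d,onz(s,d['xy'],30))
o=manip.observe();M=R.from_euler('xyz',o['tool_rot'],degrees=True).as_matrix()
A=R.from_euler('xyz',w['attitude'],degrees=True).as_matrix()
print('cam eye in tool',M.T@(np.array(w['eye'])-o['eef_pos']))
for q in (0,14):  # project TCP / tip
    p=A.T@(o['eef_pos']+M[:,2]*q-w['eye']);u=np.array([p[0],-p[1]])/-p[2];u=u*(1+w['k1']*u@u);print('proj',q,u*w['fx']+[w['cx'],w['cy']])
```

```text
w {'xy': [320.1, 237.9], 'confidence': 0.73} [620.41942273  84.6491511   30.        ]
s short {'xy': [400.2, 234.3], 'confidence': 0.58} [618.30139023  89.32077415  30.        ]
s short {'xy': [384.2, 251.6], 'confidence': 0.55} [611.73834054  32.41923485  30.        ]
s short {'xy': [367.4, 269.7], 'confidence': 0.22} [605.32782834 -22.48188736  30.        ]
s blank_a {'xy': [369.8, 268.3], 'confidence': 0.92} [607.40987615 -17.51958422  30.        ]
s blank_a {'xy': [412.7, 220.8], 'confidence': 0.85} [623.84244906 137.14671519  30.        ]
s blank_a {'xy': [383.1, 252.0], 'confidence': 0.83} [610.48825208  30.55741139  30.        ]
cam eye in tool [  66.47997805   -0.2543423  -184.61550923]
proj 0 [319.19321082 277.13920272]
proj 14 [319.1614107  269.45994771]
```

View pics/w6.png

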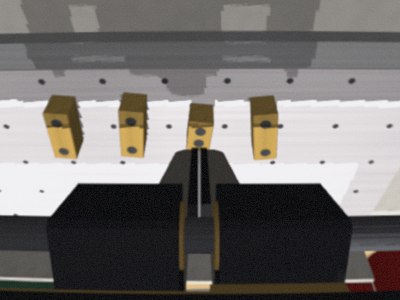

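The short blank is still upright and in line at frame (320,245). The tool tip projects where it appears (row 270), so the tool pose is right. That leaves the blank's depth to check by triangulating across the cameras.

Run:
```python
from h import *
def tri(rs):
    A=np.zeros((3,3));b=np.zeros(3)
    for e,d in rs:
        d=d/np.linalg.norm(d);P=np.eye(3)-np.outer(d,d);A+=P;b+=P@e
    x=np.linalg.solve(A,b); return x.round(1),[float(np.linalg.norm(np.cross(x-e,d/np.linalg.norm(d))).round(1)) for e,d in rs]
s,t,w=cam('scene'),cam('top'),cam('wrist')
for n in('scene','top','wrist'): manip.grab_frame(n)
ps=lambda l,n:[d['xy'] for d in manip.pinpoint(l,n)]
T=ps('short','top'); W=ps('short','wrist'); TB=ps('blank_a','top'); WB=ps('blank_a','wrist')
print('T',T,TB,'W',W,WB)
if W: print('sw',tri([ray(s,(400.2,234.3)),ray(w,W[0])]))
if T and W: print('stw',tri([ray(s,(400.2,234.3)),ray(t,T[0]),ray(w,W[0])]), 'tw',tri([ray(t,T[0]),ray(w,W[0])]))
for p in WB:
  for q in [(369.8,268.3),(412.7,220.8),(383.1,252)]:
    r=tri([ray(s,q),ray(w,p)]); 
    if max(r[1])<8: print('bl',r)
# gripper as the scene sees it
o=manip.observe(); print(o['eef_pos'],o['width'])
im=manip.grab_frame('scene'); cv2.imwrite('pics/s7.png',cv2.resize(im[120:320,260:500],None,fx=3,fy=3))
M=R.from_euler('xyz',o['tool_rot'],degrees=True).as_matrix()
A=R.from_euler('xyz',s['attitude'],degrees=True).as_matrix()
for q in (0,14):
    p=A.T@(o['eef_pos']+M[:,2]*q-s['eye']);u=np.array([p[0],-p[1]])/-p[2];print(u*s['fx']+[s['cx'],s['cy']])
```

```text
T [[232.9, 224.4]] [[279.6, 226.5], [254.1, 225.9], [210.7, 223.5]] W [[317.9, 237.4]] [[379.2, 237.3], [252.4, 234.8], [189.1, 236.1]]
sw (array([618.9,  84.1,  33.1]), [1.4, 1.4])
stw (array([618.4,  83.1,  33.3]), [2.1, 1.7, 0.9]) tw (array([618.1,  82.5,  31.9]), [0.8, 0.8])
bl (array([624. , 132.2,  32. ]), [1.7, 1.7])
bl (array([611.4,  31.4,  30.5]), [1.3, 1.3])
bl (array([608.4, -18.5,  31.5]), [0.6, 0.6])
[588.7430072   86.83038812  98.21797014] 0.44418964757177615
[387.473104   199.49456945]
[390.35654976 206.51908261]
```

View pics/s7.png

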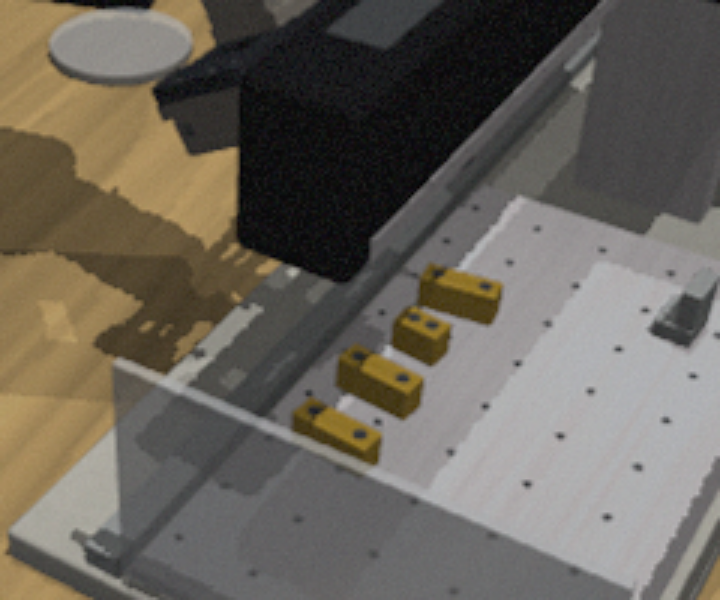

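The scene view shows the short blank upright and untouched, at crop (420,333) between its neighbours. So the depth is fine and the tips were too high. In the wrist pictures the fingertips' separation (173 px at 92 mm, 60 px at 30 mm) puts them at about 175 mm depth, roughly 30 mm behind what `finger_overhang` says. I'll check that numerically while moving back in with the fingers open.

```bash
python3 -m pendant '[[0.35,0,0,0,0.1,1,1.5],[0.35,0,0,0,0.1,1,1.5],[0.35,0,0,0,0.1,1,1.5],[0.35,0,0,0,0.1,1,1.5],[0.35,1,-0.1,-2,0.1,1,1.5],[0.35,2,-0.2,-4,0.1,1,1.5],[0.35,2.4,-0.2,-4.8,0.1,1,1.5],[0.35,2.4,-0.2,-4.8,0.1,1,1.5]]'
python3 - <<'E'
from h import *
o=manip.observe();w=cam('wrist');print(o['joint_positions'].round(1),o['width'])
im=manip.grab_frame('wrist');cv2.imwrite('pics/w8.png',im[180:380,200:440].repeat(3,0).repeat(3,1))
M=R.from_euler('xyz',o['tool_rot'],degrees=True).as_matrix();A=R.from_euler('xyz',w['attitude'],degrees=True).as_matrix()
for q in (14,0,-8,-16,-24):
  for x in(0,10):
    r=[]
    for y in (-o['width']/2,o['width']/2):
        p=A.T@(o['eef_pos']+M@[x,y,q]-w['eye']);u=np.array([p[0],-p[1]])/-p[2];r.append((u*w['fx']+[w['cx'],w['cy']]).round())
    print(q,x,r)
E
```

```text
time_s: 17.35
eef_pos: [612.5, 84.9, 49.9]
tool_rot: [-179.6, 28.0, 176.7]
contact_force: [-0.3, 0.2, -0.9]
width: 30.1
gripper_force: 0.0
[ 12.4  22.3 123.  -45.2  10.8 -31.4] 30.06751862636031
14 0 [array([295., 269.]), array([343., 269.])]
14 10 [array([294., 254.]), array([344., 254.])]
0 0 [array([293., 277.]), array([345., 277.])]
0 10 [array([293., 260.]), array([345., 260.])]
-8 0 [array([292., 282.]), array([346., 282.])]
-8 10 [array([292., 265.]), array([347., 265.])]
-16 0 [array([291., 287.]), array([347., 287.])]
-16 10 [array([290., 269.]), array([348., 269.])]
-24 0 [array([289., 293.]), array([349., 293.])]
-24 10 [array([289., 274.]), array([349., 274.])]
```

View pics/w8.png

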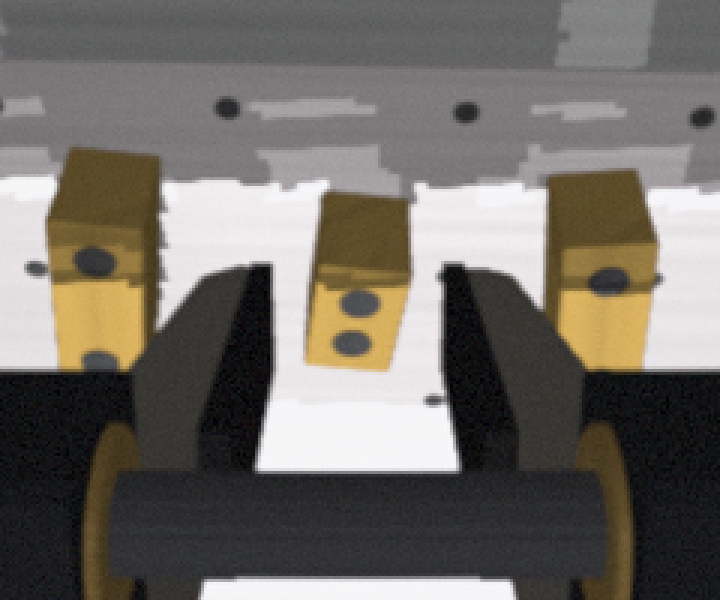

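The tips show at frame (291,268) and (348,268), exactly the projection for tips 16 mm *behind* the reported TCP. So the real fingers end 30 mm short of the reported geometry. The blank at (319,275) is centred between them. Continue down 26 mm along the lean.

```bash
python3 -m pendant '[[0.35,0.5,0,-0.8,0,0,0],[0.35,1,-0.1,-1.6,0,0,0],[0.35,1.3,-0.1,-2.2,0,0,0],[0.35,1.5,-0.1,-2.5,0,0,0],[0.35,1.5,-0.1,-2.5,0,0,0]]'; python3 -c "
from h import *
o=manip.observe(); print(o['joint_positions'].round(1))"
```

```text
time_s: 18.02
eef_pos: [627.9, 84.0, 26.0]
tool_rot: [-179.6, 28.0, 176.7]
contact_force: [1.2, 0.0, 0.7]
width: 29.9
gripper_force: 0.0
[ 11.8  26.  121.8 -55.6   9.  -21.3]
```

```bash
python3 -m pendant '[[1,0,0,0,0,0,0],[1,0,0,0,0,0,0],[1,0,0,0,0,0,0],[1,0,0,0,0,0,0]]' 25
```

```text
time_s: 18.52
eef_pos: [627.9, 84.0, 26.1]
tool_rot: [-179.6, 28.0, 176.7]
contact_force: [-3.1, 0.0, 6.5]
width: 17.9
gripper_force: 25.0
```

Gripped at 17.9 mm. Withdraw along the lean.

```bash
python3 -m pendant '[[1,-0.3,0,0.6,0,0,0],[1,-0.8,0,1.6,0,0,0],[1,-1.9,0,3.6,0,0,0],[1,-3.2,0,6,0,0,0],[1,-4.8,0,9,0,0,0],[1,-6.4,0,12,0,0,0],[1,-9,0,15,0,0,0],[1,-12,0,17,0,0,0]]'
python3 - <<'E'
from h import *
s=cam('scene');im=manip.grab_frame('scene');cv2.imwrite('pics/s9.png',im)
for l in ('short','blank_a'):
  for d in manip.pinpoint(l,'scene'): print(l,d,onz(s,d['xy'],30))
t=cam('top');manip.grab_frame('top')
for d in manip.pinpoint('tray','top'): print('tray',d,onz(t,d['xy'],0))
for l in ('short','blank_a'):
  for d in manip.pinpoint(l,'top'): print(l,d,onz(t,d['xy'],30))
E
```

```text
time_s: 19.52
eef_pos: [507.3, 84.0, 196.9]
tool_rot: [-179.7, 28.1, 176.7]
contact_force: [0.3, -0.7, -1.2]
width: 18.0
gripper_force: 25.0
short {'xy': [345.1, 133.3], 'confidence': 0.46} [359.4095317  381.35372806  30.        ]
short {'xy': [183.2, 399.9], 'confidence': 0.2} [ 499.35147317 -356.51040233   30.        ]
blank_a {'xy': [410.7, 221.6], 'confidence': 0.89} [621.45457891 133.1146499   30.        ]
blank_a {'xy': [382.0, 251.0], 'confidence': 0.7} [607.77891203  32.04701906  30.        ]
blank_a {'xy': [371.3, 266.1], 'confidence': 0.7} [607.37967705 -11.47099321  30.        ]
tray {'xy': [428.4, 284.3], 'confidence': 0.83} [ 485.1820388  -347.69535847    0.        ]
short {'xy': [218.1, 269.3], 'confidence': 0.63} [519.64105814 112.75983063  30.        ]
short {'xy': [277.7, 225.0], 'confidence': 0.29} [615.92182863 -16.01385813  30.        ]
blank_a {'xy': [209.6, 219.4], 'confidence': 0.68} [630.03217218 133.55552174  30.        ]
blank_a {'xy': [277.1, 226.6], 'confidence': 0.6} [612.36822064 -14.70682796  30.        ]
blank_a {'xy': [257.5, 225.0], 'confidence': 0.46} [616.3633924   28.12463185  30.        ]
```

Blank in hand (18.0 mm); the three full ones have not moved. To lay it flat I'll keep the lean but turn it sideways, since the wrist can't lean forward that close in. Swing over the tray, whose centre is about (480,-346) with yaw about -19°.

```bash
python3 -m pendant '[[1,-0.5,-3,0,0,0,4],[1,-1,-7,0,0,0,9],[1,-1.5,-11,0,0,0,14],[1,-2,-15,0,0,0,20],[1,-2.5,-19,0,0,0,26],[1,-3,-23,0,0,0,32],[1,-3.5,-28,0,0,0,38],[1,-4,-33,0,0,0,43],[1,-4.5,-38,0,0,0,43],[1,-4.5,-42.8,-2,0,0,43],[1,-4.5,-42.8,-6,0,0,43],[1,-4.5,-42.8,-9,0,0,43]]'
python3 - <<'E'
from h import *
o=manip.observe();print(o['joint_positions'].round(1),o['eef_pos'])
s,t,w=cam('scene'),cam('top'),cam('wrist')
for n,m in(('scene',s),('wrist',w),('top',t)):
    cv2.imwrite(f'pics/z_{n}.png',manip.grab_frame(n))
    for l in('short','tray'):
        for d in manip.pinpoint(l,n)[:2]: print(n,l,d,onz(m,d['xy'],0))
E
```

```text
time_s: 21.38
eef_pos: [543.5, -218.3, 219.6]
tool_rot: [179.2, 22.0, -145.3]
contact_force: [-0.5, 0.0, -1.7]
width: 17.9
gripper_force: 25.0
[ -35.2   12.   106.1   25.    57.4 -172.8] [ 543.4827098  -218.2720653   219.56500406]
scene short {'xy': [254.1, 234.5], 'confidence': 0.64} [363.32760299  -8.22939804   0.        ]
scene tray {'xy': [418.0, 258.0], 'confidence': 0.68} [660.19709147  77.55225517   0.        ]
scene tray {'xy': [179.8, 402.5], 'confidence': 0.65} [ 480.47330273 -350.34087206    0.        ]
wrist short {'xy': [320.3, 274.1], 'confidence': 0.94} [ 697.37609531 -104.30576264    0.        ]
wrist tray {'xy': [239.5, 16.8], 'confidence': 0.62} [ 483.49695876 -345.77207473    0.        ]
top short {'xy': [384.1, 243.1], 'confidence': 0.43} [ 578.86594735 -251.6991858     0.        ]
```

The last joint ran into its limit and the tool stopped short, with no contact. A smaller turn (lean azimuth about 45° off the arm) will do. Working out the correction.

Run:
```python
from h import *
o=manip.observe();print(o['eef_pos'],o['tool_rot'])
c=R.from_euler('xyz',o['tool_rot'],degrees=True);g=R.from_euler('z',13,degrees=True)*R.from_euler('xyz',[-179.6,28,176.7],degrees=True)
print((g*c.inv()).as_rotvec(degrees=True).round(1),(np.array([464,-348,90])-o['eef_pos']).round())
```

```text
[ 543.08290118 -217.50369841  221.80817273] [ 179.30462878   22.0785627  -145.19438962]
[  1.3  -5.9 -25.5] [ -79. -130. -132.]
```

```bash
python3 -m pendant '[[1,-3,-1,0,0.4,-2,-8.5],[1,-5,-4,0,0.9,-4,-17],[1,-8,-8,0,1.3,-5.9,-25.5],[1,-8,-13,0,1.3,-5.9,-25.5],[1,-8,-13,-5,1.3,-5.9,-25.5],[1,-8,-13,-10,1.3,-5.9,-25.5],[1,-8,-13,-13.2,1.3,-5.9,-25.5],[1,-8,-13,-13.2,1.3,-5.9,-25.5],[1,-8,-13,-13.2,1.3,-5.9,-25.5]]'
python3 - <<'E'
from h import *
o=manip.observe();print(o['joint_positions'].round(1),o['eef_pos'],o['tool_rot'])
w=cam('wrist'); im=manip.grab_frame('wrist'); cv2.imwrite('pics/w10.png',im)
for l in('short','tray'):
    for d in manip.pinpoint(l,'wrist')[:2]: print(l,d,onz(w,d['xy'],0),onz(w,d['xy'],94))
d=manip.masks_of('tray','wrist')[0];ys,xs=np.where(d['region']);print(xs.min(),xs.max(),ys.min(),ys.max())
E
```

```text
time_s: 22.95
eef_pos: [480.6, -341.0, 110.5]
tool_rot: [-179.8, 24.6, -171.9]
contact_force: [-0.1, -0.9, -0.7]
width: 17.5
gripper_force: 25.0
[ -48.1   17.6  116.4   35.    36.7 -172.8] [ 480.55229428 -340.97684131  110.51445769] [-179.75135188   24.61219867 -171.92421892]
short {'xy': [321.6, 272.4], 'confidence': 0.86} [ 581.25946376 -324.48251358    0.        ] [ 492.4551176  -337.66116641   94.        ]
tray {'xy': [313.3, 184.0], 'confidence': 0.66} [ 481.48016647 -345.97683711    0.        ] [ 430.19226677 -351.07374694   94.        ]
206 439 58 269
```

```bash
python3 -m pendant '[[1,0,-0.7,0,0,-1.1,-7],[1,0,-1.5,0,0,-2.3,-14],[1,0,-1.5,0,0,-3.4,-20.4],[1,0,-1.5,0,0,-3.4,-20.4],[1,0,-1.5,-2.5,0,-3.4,-20.4],[1,0,-1.5,-5,0,-3.4,-20.4],[1,0,-1.5,-5,0,-3.4,-20.4]]'
python3 - <<'E'
from h import *
o=manip.observe();print(o['joint_positions'].round(1),o['eef_pos'],o['tool_rot'])
E
```

```text
time_s: 24.02
eef_pos: [479.7, -355.1, 58.2]
tool_rot: [179.9, 27.8, 167.6]
contact_force: [0.0, 0.3, -1.4]
width: 17.8
gripper_force: 25.0
[ -46.    21.   123.4   52.5   19.1 -171.4] [ 479.74787759 -355.07276048   58.1508775 ] [179.93121515  27.81444589 167.61272923]
```

```bash
python3 -m pendant '[[1,0,0,0,0,0,-9],[1,0,0,-1,0,0,-18],[1,0,0,-2.5,0,0,-18],[1,0,0,-4,0,0,-18],[1,0,0,-4,0,0,-18]]'
python3 - <<'E'
from h import *
o=manip.observe();print(o['joint_positions'].round(1),o['eef_pos'],o['tool_rot'])
E
```

```text
time_s: 24.65
eef_pos: [481.7, -355.9, 20.4]
tool_rot: [180.0, 28.1, 149.6]
contact_force: [-0.5, 0.5, -1.4]
width: 17.8
gripper_force: 25.0
[ -39.2   24.6  126.4   74.2    4.3 -171.9] [ 481.68957364 -355.92935025   20.37376797] [179.9805538   28.06114339 149.63870199]
```

```bash
python3 -m pendant '[[1,0,0,-0.5,1,1.7,0],[1,0,0,-1,2,3.5,0],[1,0,0,-1.5,2,3.5,0],[1,0,0,-1.6,2,3.5,0],[1,0,0,-1.6,2,3.5,0]]'
python3 - <<'E'
from h import *
o=manip.observe();print(o['joint_positions'].round(1),o['eef_pos'],o['tool_rot'])
E
```

```text
time_s: 25.28
eef_pos: [480.7, -355.8, 4.0]
tool_rot: [-179.9, 24.0, 149.6]
contact_force: [-0.8, 0.5, -0.5]
width: 17.5
gripper_force: 25.0
[ -38.7   26.4  123.8   28.7    6.9 -126.1] [ 480.68433216 -355.76543715    4.04282441] [-179.94722307   23.96945719  149.59207419]
```

Lower until contact, then open modestly.

```bash
python3 -m pendant '[[1,0,0,-0.2,0,0,0],[1,0,0,-0.3,0,0,0],[1,0,0,-0.3,0,0,0]]'
```

```text
time_s: 25.65
eef_pos: [480.1, -355.5, 0.4]
tool_rot: [-179.9, 23.9, 149.6]
contact_force: [-1.1, 1.1, 1.8]
width: 18.0
gripper_force: 25.0
```

```bash
python3 -m pendant '[[0.3,0,0,0,0,0,0],[0.3,0,0,0,0,0,0],[0.3,0,0,0,0,0,0],[0.3,-0.5,0.3,1.2,0,0,0],[0.3,-1.7,1,4,0,0,0],[0.3,-3.4,2,8,0,0,0],[0.3,-5,3,12,0,0,0],[0.3,-5,3,16,0,0,0]]'
python3 - <<'E'
from h import *
o=manip.observe();print(o['joint_positions'].round(1),o['eef_pos'],o['tool_rot'])
w=cam('wrist'); cv2.imwrite('pics/w11.png',manip.grab_frame('wrist'))
for d in manip.pinpoint('short','wrist')[:2]: print('w',d,onz(w,d['xy'],4))
s=cam('scene'); cv2.imwrite('pics/s11.png',manip.grab_frame('scene'))
for l in('short','tray'):
  for d in manip.pinpoint(l,'scene')[:2]: print('s',l,d,onz(s,d['xy'],4))
r=manip.masks_of('short','scene')
for d in r[:2]:
    b=cv2.minAreaRect(np.argwhere(d['region'])[:,::-1].astype(np.float32));print(d['confidence'],b)
E
```

```text
time_s: 26.65
eef_pos: [428.6, -324.6, 161.1]
tool_rot: [-179.9, 23.8, 149.6]
contact_force: [1.2, -0.5, 0.4]
width: 32.3
gripper_force: 0.0
[ -39.9    4.3  125.     8.1   27.4 -105.8] [ 428.64891613 -324.6037704   161.09266611] [-179.90873629   23.81559934  149.57337813]
w {'xy': [318.0, 209.4], 'confidence': 0.65} [ 473.71494111 -352.53267017    4.        ]
s short {'xy': [174.1, 399.8], 'confidence': 0.88} [ 473.29398705 -352.46711598    4.        ]
s tray {'xy': [180.2, 400.2], 'confidence': 0.56} [ 480.94629187 -348.91711254    4.        ]
0.83 ((172.3965606689453, 394.2413635253906), (27.482912063598633, 14.669931411743164), 68.19859313964844)
```

Both cameras agree that the blank lies in the tray at (473,-352). Now go to the handle, at (536,276) with the guard open.

Run:
```python
from h import *
o=manip.observe()
c=R.from_euler('xyz',o['tool_rot'],degrees=True);g=R.from_euler('xyz',[180,0,175.4],degrees=True)
print((g*c.inv()).as_rotvec(degrees=True).round(1))
t=cam('top');manip.grab_frame('top')
for d in manip.pinpoint('guard_handle','top'): print(d,onz(t,d['xy'],207))
s=cam('scene');manip.grab_frame('scene')
for d in manip.pinpoint('guard_handle','scene'): print(d,onz(s,d['xy'],207))
```

```text
[ 7.3 22.9 25.5]
{'xy': [117.0, 248.3], 'confidence': 0.92} [537.38828379 275.44876133 207.        ]
{'xy': [431.1, 288.6], 'confidence': 0.24} [ 456.62884378 -307.30053428  207.        ]
{'xy': [408.4, 93.6], 'confidence': 0.56} [541.2129463  276.17019769 207.        ]
```

```bash
python3 -m pendant '[[-1,0,0,4,2,6,7],[-1,0,3,7,4,12,13],[-1,0,8,8,6,18,20],[-1,0,14,8,7.3,22.9,25.5],[-1,0,20,8,7.3,22.9,25.5],[-1,0,26,8,7.3,22.9,25.5],[-1,0,32,8,7.3,22.9,25.5],[-1,0,38,8,7.3,22.9,25.5],[-1,1,44,8,7.3,22.9,25.5],[-1,2,50,8,7.3,22.9,25.5],[-1,2,56,8,7.3,22.9,25.5],[-1,4,60,8,7.3,22.9,25.5]]'
python3 - <<'E'
from h import *
o=manip.observe();print(o['joint_positions'].round(1),o['eef_pos'],o['tool_rot'])
E
```

```text
time_s: 28.65
eef_pos: [469.2, 277.0, 239.4]
tool_rot: [-180.0, -0.0, 175.6]
contact_force: [0.3, 0.8, -0.0]
width: 91.8
gripper_force: 0.0
[ 30.4  11.  100.9  -0.   68.1 -55.2] [469.19220203 277.00586921 239.40972673] [-1.79964679e+02 -2.26111637e-02  1.75573440e+02]
```

```bash
python3 -m pendant '[[-1,4,0,0,0,0,0],[-1,6.8,0,0,0,0,0],[-1,6.8,0,0,0,0,0],[-1,6.8,0,-3,0,0,0],[-1,6.8,0,-6,0,0,0],[-1,6.8,0,-7.5,0,0,0],[-1,6.8,0,-7.5,0,0,0],[1,6.8,0,-7.5,0,0,0],[1,6.8,0,-7.5,0,0,0],[1,6.8,0,-7.5,0,0,0],[1,6.8,0,-7.5,0,0,0],[1,6.8,0,-7.5,0,0,0]]' 25 && python3 -m pendant '[[1,0,0,0,0,0,0],[1,0,0,0,0,0,0],[1,0,0,0,0,0,0],[1,0,0,0,0,0,0],[1,0,0,0,0,0,0]]'
```

```text
time_s: 30.15
eef_pos: [538.2, 274.4, 165.4]
tool_rot: [-180.0, 0.1, 175.4]
contact_force: [-0.2, -0.4, -0.7]
width: 44.2
gripper_force: 0.0
time_s: 30.78
eef_pos: [538.1, 274.4, 165.3]
tool_rot: [-180.0, 0.1, 175.4]
contact_force: [-0.8, 0.4, 0.0]
width: 17.6
gripper_force: 25.0
```

Gripped. Slide shut (slope 0.079), the first 380 mm in two calls.

```bash
python3 -m pendant '[[1,-0.16,-2,0,0,0,0],[1,-0.4,-5,0,0,0,0],[1,-0.63,-8,0,0,0,0],[1,-0.87,-11,0,0,0,0],[1,-1.1,-14,0,0,0,0],[1,-1.34,-17,0,0,0,0],[1,-1.5,-19,0,0,0,0],[1,-1.58,-20,0,0,0,0]]' && python3 -m pendant '[[1,-0.16,-2,0,0,0,0],[1,-0.4,-5,0,0,0,0],[1,-0.63,-8,0,0,0,0],[1,-0.87,-11,0,0,0,0],[1,-1.1,-14,0,0,0,0],[1,-1.34,-17,0,0,0,0],[1,-1.42,-18,0,0,0,0],[1,-1.42,-18,0,0,0,0]]'
```

```text
time_s: 31.78
eef_pos: [522.1, 73.3, 165.2]
tool_rot: [-180.0, 0.0, 175.4]
contact_force: [0.3, 2.0, -3.4]
width: 17.6
gripper_force: 25.0
time_s: 32.78
eef_pos: [507.9, -106.2, 165.2]
tool_rot: [-180.0, 0.0, 175.4]
contact_force: [-0.6, -1.3, -1.7]
width: 17.7
gripper_force: 25.0
```

```bash
python3 -m pendant '[[1,-0.03,-0.4,0,0,0,0],[1,-0.06,-0.8,0,0,0,0],[1,-0.09,-1.2,0,0,0,0],[1,-0.09,-1.2,0,0,0,0],[1,-0.09,-1.2,0,0,0,0]]'
```

```text
time_s: 33.4
eef_pos: [507.4, -112.6, 165.1]
tool_rot: [179.5, 0.0, 175.4]
contact_force: [1.5, 26.4, 0.0]
width: 18.0
gripper_force: 25.0
```

Shut stop reached (26 N; 390 mm along the track from the open stop). Relax, release and clear.

```bash
python3 -m pendant '[[1,0.03,0.45,0,0,0,0],[-1,0.03,0.45,0,0,0,0],[-1,0.03,0.45,0,0,0,0],[-1,0.03,0.45,0,0,0,0],[-1,0.03,0.45,0,0,0,0],[-1,0.03,0.45,0,0,0,0],[-1,0.03,0.45,0,0,0,0],[-1,0.03,0.45,5,0,0,0],[-1,0.03,0.45,10,0,0,0],[-1,-5,0.45,12,0,0,0],[-1,-10,0.45,12,0,0,0],[-1,-10,0.45,12,0,0,0]]'
python3 - <<'E'
from h import *
for n in('top','scene'):
    m=cam(n);cv2.imwrite(f'pics/end_{n}.png',manip.grab_frame(n))
    for l,z in(('guard_handle',207),('short',4),('blank_a',30)):
        for d in manip.pinpoint(l,n)[:4]: print(n,l,round(d['confidence'],2),onz(m,d['xy'],z).round(1))
E
```

```text
time_s: 34.9
eef_pos: [404.9, -112.9, 285.7]
tool_rot: [-180.0, 0.1, 175.4]
contact_force: [-0.1, -0.1, 0.7]
width: 91.9
gripper_force: 0.0
top guard_handle 0.9 [ 505.  -112.7  207. ]
top short 0.44 [ 471.4 -350.7    4. ]
top blank_a 0.58 [630.1 135.5  30. ]
top blank_a 0.49 [609.5 -14.5  30. ]
scene guard_handle 0.63 [ 507.8 -116.3  207. ]
scene short 0.7 [ 470.1 -348.9    4. ]
scene blank_a 0.8 [605.4 -15.6  30. ]
scene blank_a 0.67 [625.  136.1  30. ]
scene blank_a 0.61 [611.1  33.9  30. ]
```

Guard at the shut stop, short blank in the tray, others unmoved. Hand in.

```bash
python3 -c "
from plant import manip
print(manip.hand_in())"
```

```text
the job is handed in; nothing more can be done
None
```

I opened the guard fully to its stop, laid the short blank in the scrap tray and shut the guard again to its stop; by the cameras the three full blanks have not moved, no head contact showed in the force readings, and I handed it in at about 35 s.

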